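# Find the loose terminal bolt and hold its cap open

### The arm

A 7-joint arm with a two-finger parallel gripper is mounted at the origin on a cart in front of the work surface, level with it; the furniture and walls round the work are solid. World frame = base frame: x ahead of the robot, y to its left, z up, the work surface at z = 0. Lengths are in m, angles in rad, forces in N, time in s.
With the tool pointing down it reaches from about 0.425 to 0.95 m from the base axis. Payload 4.7 kg.
Tool frame: the origin (TCP) lies on the centre line of the jaws, within the pads' length; the fingertips stand robot.nose_length ahead of it and the grasp point (between the pads) lies 8 mm behind it (robot.nose_length is the distance from the TCP to the fingertips, in m); z points along the fingers, y is the line along which they close (so a half turn about z gives the same grasp; the last joint's range is limited). The gripper opens to 85 mm and grips with 20 to 120 N. Pads are 22 mm wide; open, the fingers measure 114 mm over their backs; the gripper's body (76 mm by 85 mm) begins 54 mm behind the grasp point. The pads swing forward as they close: fully open they stand 13 mm farther back than shut.
Start: joints at [1.296, 0.469, -0.049, 1.532, 0.024, 1.141, -0.082], TCP at [0.164, -0.655, 0.242] pointing down, gripper open.
Joint ranges: [-2.59, 2.59], [-0.33, 1.99], [-1.39, 1.29], [0.1, 2.45], [-1.04, 4.18], [0.21, 1.99], [-2.66, 2.66]. Speed limits (rad/s): [2.57, 2.57, 3.14, 3.14, 3.14, 3.14, 3.14].

### API

Orientations are given as [roll, pitch, yaw] about the fixed x, y, z axes, in that order (R = Rz(yaw) Ry(pitch) Rx(roll)).
In Python, from plant import robot gives the robot as it stands. Calls block until the motion is done:
- robot.goto(position, orientation): joint-space move of the TCP to a pose.
- robot.move_straight(position, vel=0.15, attitude=None, contact_N=None): straight line of the TCP; attitude=None keeps the orientation; vel is the mean speed in m/s. With contact_N (N) it stops when the force on the tool has changed by that much, and returns True; else False.
- robot.move_joints(angles): joint-space move.
- robot.grip(opening, strength=None): opening from 0.0 (shut) to 1.0 (fully open); strength is the grip in N (None keeps the last); returns when the fingers have stopped.
- robot.sleep(seconds).
- robot.inverse_kinematics(position, orientation): joint angles nearest the present ones, or None.
- robot.sense(): the state.
- robot.grab_frame(name): name is "side" or "top"; returns a dict with "image" (384x512x3 uint8, red, green, blue), "range_z" (384x512 float32, m along the optical axis (not along the pixel's ray), 0 where there is no reading), "fx", "fy", "cx", "cy" (pixels), "dist_coeffs" ([k1, k2, p1, p2, k3] as OpenCV has them; the pictures are not rectified), "R" (3x3) and "t" (3): a world point X has camera coordinates R X + t. Camera axes: x right, y down, z forward; pixel columns grow to the right and rows downward; lengths in m; the calibration is good to about 2 mm. A picture is of the moment at which its call begins.
A pose or a line that the arm cannot do raises robot.IKError and nothing moves.
- robot.close_job(): hands the job in; it is judged then, once.
The state is a dict: "t": time; "joint_pos": joint angles; "joint_velocities": joint speeds; "effort": joint torques, N m; "tcp_pos": TCP position; "tcp_rot": TCP orientation; "wrist_force": force on the tool from outside, world axes, zero at the start; "torque": the same for the moment, N m; "opening": opening from 0.0 (shut) to 1.0 (fully open); "gripper_force": force on a finger pad.
Only numpy, scipy, OpenCV 4.12 (cv2) and the standard library are available. Lean on these libraries where they do the work, as an engineer would, in place of code of your own. Each camera call takes 0.05 s, during which the arm holds its last target. There are 200 camera calls.

### The job

Fold the junction box's stiff cover panel back until it leans about 20 degrees past upright (110 degrees from shut) and leave it there, then tap the three bolts from above with the fingertips, in turn from the left one to the right one, firmly enough that the loose one sinks. Lift the cap behind the loose bolt by its tab to roughly 65 degrees and finish while still holding it open, so that a colleague can get at the terminal; keep the other two caps shut and do not knock the things lying around.

Things in the scene. Friction and masses are not known exactly. Their poses are not given: they have to be found in the camera images.
- junction: grey junction box, fixed to the bench; tray 165 (x) x 180 (y) x 10 mm. Origin: centre of its underside on the bench; x points to its back (where the hinges are), y to its left, z up. On it stand, from front to back: a row of three steel bolts, 55 mm apart along y, then directly behind each bolt that bolt's own grey cap; a black block, top at z = 30 mm, lies under bolts and caps. Over it all folds a cover panel.
- panel (a joint): cover panel, grey sheet 150 mm wide, reaching 115 mm from its hinge, 4 mm thick, with a black tongue in the middle of its free edge. Hinge angle in rad: 0 level over the bolts and caps, 1.57 upright, more leaning away from the robot; up to 2.7. The hinge is stiff (0.28 N m): the panel stays where it is left. It starts between 0 and 0.3
- panel_grip (a point): point to grip on the panel's tongue: the tongue is an upright-standing tab 12 mm wide (along the hinge line), 16 mm high, jutting 42 mm beyond the panel's edge in the panel's own plane; this point is 28 mm out from the edge, 143 mm from the hinge line. The point's axes are the panel's: -x points from the hinge to the tongue
- panel_hinge (a point): middle of the panel's hinge line, at (55, 0, 70) mm in the junction's frame; the line runs along the junction's y
- bolt_left (a joint): how far the left bolt has sunk, m: 0 as found, 0.006 fully sunk. Two of the bolts are tight and do not move when tapped; the loose one gives way at about 2 N, sinks 6 mm and stays down. All three stand alike until tapped
- bolt_left_top (a point): centre of the top face of the left bolt's hexagonal head, 21 mm across, at (-50, 55, 50) mm in the junction's frame while it has not sunk
- cap_left (a joint): hinge angle of the cap behind the left bolt, rad: 0 shut (level), growing as its front end lifts, 1.5 at most. It weighs 50 g, swings freely and falls shut when let go
- cap_left_grip (a point): point to grip on the tab of the left cap: the tab is 12 mm wide (along the hinge line), 16 mm high and juts 38 mm from the front edge of the cap (the cap itself is 42 mm wide and 34 mm long) towards the bolt; this point is 26 mm out from that edge, 60 mm from the hinge line
- cap_left_hinge (a point): middle of the left cap's hinge line, at (42, 55, 50) mm in the junction's frame; the line runs along the junction's y
- bolt_middle (a joint): how far the middle bolt has sunk, m: 0 as found, 0.006 fully sunk. Two of the bolts are tight and do not move when tapped; the loose one gives way at about 2 N, sinks 6 mm and stays down. All three stand alike until tapped
- bolt_middle_top (a point): centre of the top face of the middle bolt's hexagonal head, 21 mm across, at (-50, 0, 50) mm in the junction's frame while it has not sunk
- cap_middle (a joint): hinge angle of the cap behind the middle bolt, rad: 0 shut (level), growing as its front end lifts, 1.5 at most. It weighs 50 g, swings freely and falls shut when let go
- cap_middle_grip (a point): point to grip on the tab of the middle cap: the tab is 12 mm wide (along the hinge line), 16 mm high and juts 38 mm from the front edge of the cap (the cap itself is 42 mm wide and 34 mm long) towards the bolt; this point is 26 mm out from that edge, 60 mm from the hinge line
- cap_middle_hinge (a point): middle of the middle cap's hinge line, at (42, 0, 50) mm in the junction's frame; the line runs along the junction's y
- bolt_right (a joint): how far the right bolt has sunk, m: 0 as found, 0.006 fully sunk. Two of the bolts are tight and do not move when tapped; the loose one gives way at about 2 N, sinks 6 mm and stays down. All three stand alike until tapped
- bolt_right_top (a point): centre of the top face of the right bolt's hexagonal head, 21 mm across, at (-50, -55, 50) mm in the junction's frame while it has not sunk
- cap_right (a joint): hinge angle of the cap behind the right bolt, rad: 0 shut (level), growing as its front end lifts, 1.5 at most. It weighs 50 g, swings freely and falls shut when let go
- cap_right_grip (a point): point to grip on the tab of the right cap: the tab is 12 mm wide (along the hinge line), 16 mm high and juts 38 mm from the front edge of the cap (the cap itself is 42 mm wide and 34 mm long) towards the bolt; this point is 26 mm out from that edge, 60 mm from the hinge line
- cap_right_hinge (a point): middle of the right cap's hinge line, at (42, -55, 50) mm in the junction's frame; the line runs along the junction's y
- solder_spool: white spool of solder wire, 59 mm across, 40 mm tall; bystander, to be left alone. Origin: centre of its underside
- relay: yellow relay, 28 x 50 x 26 mm; bystander, to be left alone. Origin: centre of its underside
- side_cutters: side cutters with red handles, 47 x 163 x 15 mm, lying; bystander, to be left alone. Origin: centre of its underside
- lamp_foot (a point): foot of the black desk lamp to the right of the box, an obstacle that never moves: its post rises from this foot at (0.39, 0.11, 0) m to an elbow at (0.32, 0.10, 0.42), and from there its thin arm runs up to the right, to (0.43, -0.48, 0.61), across the bench

How it is judged:
On the way, in this order (a step that is already met when the one before it is completed fails the run):
1. the panel is folded back to 110 degrees (within 12) (value of joint panel between 1.7 and 2.14 rad), for 0.2 s.
2. the left bolt is tapped with the fingers, the panel still folded back (all of step 1 and contact force between the fingers and bolt_left above 1.5 N), for 0.02 s.
3. the middle bolt is tapped with the fingers, the panel still folded back (all of step 1 and contact force between the fingers and bolt_middle above 1.5 N), for 0.02 s.
4. the right bolt is tapped with the fingers, the panel still folded back (all of step 1 and contact force between the fingers and bolt_right above 1.5 N), for 0.02 s.
At the end, for the whole second after the job is handed in: the panel stands at 110 degrees within about 12; the bolt that sank by more than 4 mm is the only one sunk, and its cap is open by at least 50 degrees (0.87 rad), at rest and touched by the fingers that hold it up; the other two caps are shut (within 0.1 rad) (all of step 1 and ((value of joint bolt_left above 0.004 m and value of joint cap_left above 0.87 rad and contact force between the fingers and cap_left above 0.3 N and value of joint each of cap_middle, cap_right below 0.1 rad and value of joint each of bolt_middle, bolt_right below 0.003 m) or (value of joint bolt_middle above 0.004 m and value of joint cap_middle above 0.87 rad and contact force between the fingers and cap_middle above 0.3 N and value of joint each of cap_left, cap_right below 0.1 rad and value of joint each of bolt_left, bolt_right below 0.003 m) or (value of joint bolt_right above 0.004 m and value of joint cap_right above 0.87 rad and contact force between the fingers and cap_right above 0.3 N and value of joint each of cap_left, cap_middle below 0.1 rad and value of joint each of bolt_left, bolt_middle below 0.003 m)) and velocity of joint cap_left between -0.15 and 0.15 rad/s and velocity of joint cap_middle between -0.15 and 0.15 rad/s and velocity of joint cap_right between -0.15 and 0.15 rad/s); the arm keeps its last pose, push and grip.
It fails at once if the cap of a bolt that has not proved loose is opened (left) (value of joint cap_left above 0.3 rad and value of joint bolt_left below 0.003 m).
It fails at once if the cap of a bolt that has not proved loose is opened (middle) (value of joint cap_middle above 0.3 rad and value of joint bolt_middle below 0.003 m).
It fails at once if the cap of a bolt that has not proved loose is opened (right) (value of joint cap_right above 0.3 rad and value of joint bolt_right below 0.003 m).
It fails at once if a bystander is knocked more than 30 mm out of place (distance of any of solder_spool, relay, side_cutters from where it was at the start of the episode above 0.03 m).
It also fails if it takes over 72 s, if anything falls off the work surface, if the arm or the gripper's body presses on something with over 40 N, if the wrist force passes 120 N, or if a joint passes its speed limit or range.

## Working session

There is one attempt and no reset: what is moved stays moved. The work goes in short steps, each a Python script; the robot and the scene stay as the last script left them, time stands still between calls to the robot, and variables do not carry over. Pictures are saved under pics/ and viewed, at most 10 in all, crops included, and the job is handed in when it is done.

```bash
ls; mkdir -p pics
python3 - <<'E'
from plant import robot
import cv2,numpy as np,pickle
print(robot.sense(),robot.nose_length)
F={}
for n in("side","top"):
    f=robot.grab_frame(n);F[n]=f
    cv2.imwrite(f"pics/{n}0.png",f["image"][:,:,::-1])
    print(n,f["fx"],f["cx"],f["dist_coeffs"],-f["R"].T@f["t"],f["R"].tolist(),(f["range_z"]>0).mean())
pickle.dump(F,open("f0.pkl","wb"))
E
```

```text
pics
{'t': 0.0, 'joint_pos': array([ 1.29611836,  0.46944201, -0.04861319,  1.53375406,  0.02410132,
        1.1409793 , -0.08229279]), 'joint_velocities': array([-8.07344737e-04, -2.72084014e-04, -1.39917551e-03,  1.46865476e-03,
       -9.30310630e-05, -1.73395805e-03,  2.56635454e-04]), 'effort': array([-1.63207073e-04, -5.10305214e+01, -4.63722157e-02, -2.37714154e+01,
        1.07892766e-02,  7.33374269e-03,  1.44608873e-05]), 'tcp_pos': array([ 0.16411213, -0.65413987,  0.24123561]), 'tcp_rot': array([-3.13959689e+00,  6.77712594e-05,  2.45835017e-01]), 'wrist_force': array([ 0.02898608, -0.18395088,  0.57739156]), 'torque': array([0.03797254, 0.01785792, 0.02990119]), 'gripper_force': 0.0, 'opening': 1.0014048053198445} 0.011
side 358.5177055419407 256.09171059339866 [0.03235581 0.         0.         0.         0.        ] [0.41065835 1.13566117 0.50683045] [[-0.9891421322947511, -0.14547772646449006, 0.02083442396889759], [-0.0881422546866658, 0.4738188800184154, -0.8762000980808241], [0.11759585476598958, -0.8685228264362529, -0.4814969521201965]] 0.9960174560546875
top 409.23137465466897 248.15921851598313 [-0.1214715  0.         0.         0.         0.       ] [0.39918001 0.32624089 0.95633061] [[0.00550578620600062, -0.9997702483899131, -0.020715616153637314], [-0.9848283234620092, -0.0018280622155895318, -0.1735218473148103], [0.1734441109558414, 0.02135669971945483, -0.984612122488765]] 0.9960988362630209
```

View pics/side0.png

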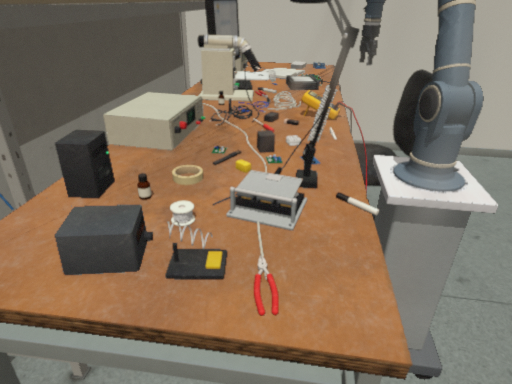

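View pics/top0.png

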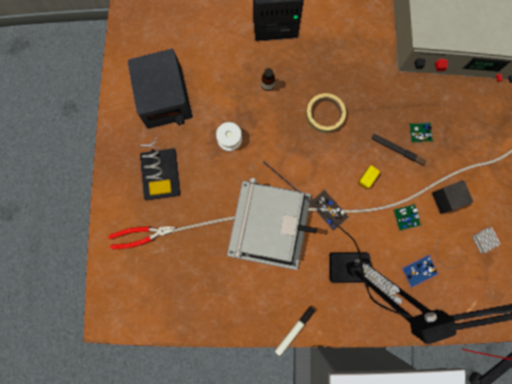

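Side view: the box is at (268,195) with its open front facing the camera. Top view: the panel is centred at (270,220), the spool at (228,137), the relay at (370,177), the cutters at (140,237) and the lamp foot at (350,267). Next I'll measure the box from depth.

```bash
cat > h.py <<'E'
import numpy as np,cv2
def cloud(f):
    h,w=f["range_z"].shape
    K=np.array([[f["fx"],0,f["cx"]],[0,f["fy"],f["cy"]],[0,0,1]])
    uv=np.stack(np.meshgrid(np.arange(w),np.arange(h)),-1).reshape(-1,1,2).astype(np.float64)
    n=cv2.undistortPoints(uv,K,np.array(f["dist_coeffs"]))[:,0]
    z=f["range_z"].reshape(-1,1)
    X=(np.c_[n*z,z]-f["t"])@f["R"]
    X[z[:,0]==0]=np.nan
    return X.reshape(h,w,3)
def project(f,P):
    K=np.array([[f["fx"],0,f["cx"]],[0,f["fy"],f["cy"]],[0,0,1]])
    return cv2.projectPoints(np.array(P,float).reshape(-1,3),cv2.Rodrigues(f["R"])[0],f["t"],K,np.array(f["dist_coeffs"]))[0][:,0]
E
python3 - <<'E'
import pickle
from h import *
F=pickle.load(open("f0.pkl","rb"))
tiles=[]
for n,(r0,r1,c0,c1) in {"side":(160,230,215,315),"top":(165,280,215,365)}.items():
    X=cloud(F[n])
    I=F[n]["image"]
    hsv=cv2.cvtColor(I,cv2.COLOR_RGB2HSV)
    s=slice(r0,r1),slice(c0,c1)
    x=X[s].reshape(-1,3); sat=hsv[s][...,1].ravel()
    hist=np.histogram(x[:,2],np.arange(-.01,.16,.01))
    print(n,hist[0])
    m=(x[:,2]>.055)&(x[:,2]<.14)&(sat<60)
    p=x[m]; c=np.median(p,0); 
    for _ in range(5):
        A=np.c_[p[:,:2],np.ones(len(p))]; co=np.linalg.lstsq(A,p[:,2],rcond=None)[0]; r=p[:,2]-A@co; p=p[abs(r)<.006]
    print("plane",co,len(p),r.std()); print("panel rect",cv2.minAreaRect(p[:,:2].astype(np.float32)*1000), p[:,2].min(),p[:,2].max())
    m=(x[:,2]>.006)&(x[:,2]<.016)&(sat<60)
    print("tray rect",m.sum(),cv2.minAreaRect(x[m][:,:2].astype(np.float32)*1000))
    cv2.imwrite(f"pics/{n}1.png",cv2.resize(I[s],None,fx=5,fy=5,interpolation=cv2.INTER_CUBIC)[:,:,::-1])
E
```

```text
side [ 575 2782  755  514  361  233  207   98 1397   43    0    0    0    0
    0    0]
plane [-0.00483072 -0.03629901  0.08784921] 1435 0.0014588160417769466
panel rect ((479.1365966796875, 239.13446044921875), (248.6869659423828, 173.65771484375), 79.47219848632812) 0.06634061416373895 0.08318410703667214
tray rect 942 ((532.4932250976562, 194.28399658203125), (332.4461364746094, 435.48681640625), 1.3996671438217163)
top [3005 7719 1137  705  204   29   17   33 3848  162   28   33   78   49
   18   26]
plane [-0.01309607 -0.04869903  0.09582922] 3496 0.0016236895229499516
panel rect ((484.9517822265625, 280.3791198730469), (159.6462860107422, 170.556884765625), 78.47969055175781) 0.06804576838286495 0.08467175126780355
tray rect 1377 ((482.5628662109375, 254.98464965820312), (337.07513427734375, 180.99449157714844), 78.71574401855469)
```

View pics/top1.png

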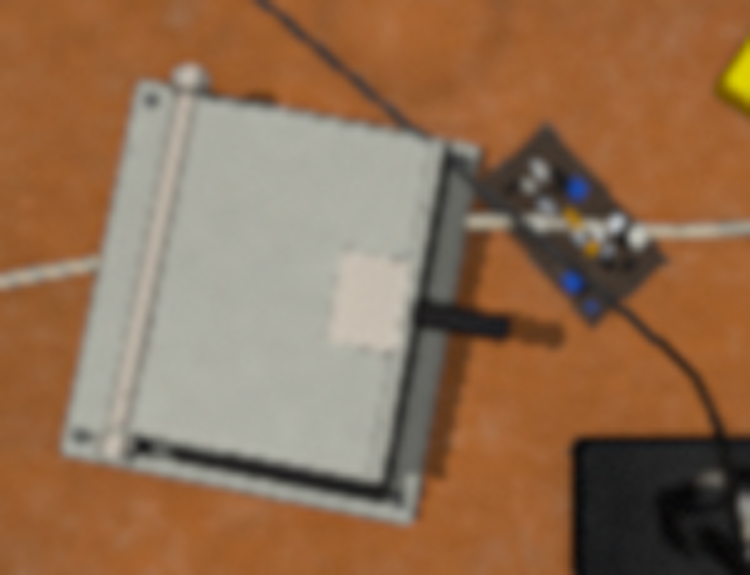

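View pics/side1.png

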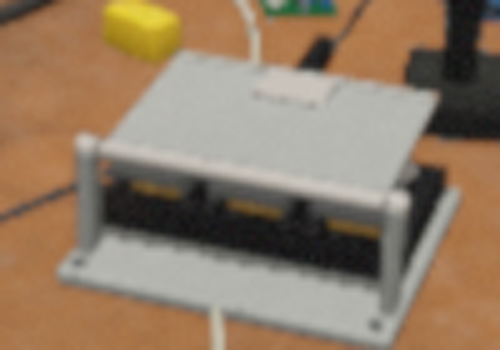

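The hinge posts are on the world +y side and the black tongue points towards -y at crop (465,318). The tray corners in the top crop are (140,80), (62,455), (412,520) and (480,148). The lamp base is at the lower right, close in front of the tongue.

```bash
cat >> h.py <<'E'
def ray(f,uv,z):
    K=np.array([[f["fx"],0,f["cx"]],[0,f["fy"],f["cy"]],[0,0,1]])
    n=cv2.undistortPoints(np.array(uv,float).reshape(-1,1,2),K,np.array(f["dist_coeffs"]))[:,0]
    d=np.c_[n,np.ones(len(n))]@f["R"]; c=-f["R"].T@f["t"]
    return c+d*((np.reshape(z,(-1,1))-c[2])/d[:,2:])
E
cat > fk_fit.py <<'E'
from plant import robot
import numpy as np
from scipy.spatial.transform import Rotation as R
from scipy.optimize import least_squares
rng=np.random.default_rng(0)
Q=[];P=[];O=[]
s=robot.sense();
for i in range(60):
    p=[rng.uniform(-.1,.6),rng.uniform(-.7,-.2),rng.uniform(.1,.5)]
    o=[np.pi+rng.uniform(-.5,.5),rng.uniform(-.5,.5),rng.uniform(-1,1)]
    try: q=robot.inverse_kinematics(p,o)
    except Exception as e: q=None
    if q is not None: Q.append(q);P.append(p);O.append(o)
Q=np.array(Q);P=np.array(P);RO=R.from_euler("xyz",O)
print(len(Q), abs(Q[:,[2,4]]).max(0))
def fk(q,x,sg,full=False):
    q=np.atleast_2d(q); E=lambda a,i:R.from_euler(a,sg[i]*q[:,i])
    pts=[]; r=E("z",0); p=np.tile([0,0,x[0]],(len(q),1)); pts.append(p)
    r=r*E("y",1)*E("z",2); p=p+r.apply([x[1],0,x[2]]); pts.append(p)
    r=r*E("y",3)*E("z",4); p=p+r.apply([x[3],0,x[4]]); pts.append(p)
    r=r*E("y",5); p=p+r.apply([x[5],0,x[6]])
    r=r*E("z",6)*R.from_euler("z",x[7]); pts.append(p)
    return (pts,r) if full else (p,r)
import itertools
best=None
for sg in itertools.product([1,-1],repeat=4):
    S=[sg[0],1,sg[1],1,sg[2],1,sg[3]]
    def res(x):
        p,r=fk(Q,x,S); return np.r_[(p-P).ravel(),.3*(RO.inv()*r).as_rotvec().ravel()]
    for y0 in(0,3.1,1.57):
        l=least_squares(res,[.3,0,.35,0,.35,0,.2,y0])
        if best is None or l.cost<best[0]: best=(l.cost,S,l.x)
print(best)
np.savez("fk.npz",sg=best[1],x=best[2])
E
python3 fk_fit.py
python3 - <<'E'
import pickle
from h import *
F=pickle.load(open("f0.pkl","rb"));f=F["top"]
uv=lambda L:np.array(L)/5+[214.6,164.6]
C=ray(f,uv([(140,80),(62,455),(412,520),(480,148)]),.01)[:,:2]
print(C,C.mean(0),[np.linalg.norm(C[i]-C[i-1]) for i in range(4)])
e=[C[3]-C[0],C[2]-C[1]]; print([np.degrees(np.arctan2(-v[1],-v[0])) for v in e])
e=[C[0]-C[1],C[3]-C[2]]; print([np.degrees(np.arctan2(v[1],v[0]))+90 for v in e])
E
```

```text
53 [0.47682236 1.16845854]
(np.float64(0.045757999781567846), [-1, 1, -1, 1, -1, 1, -1], array([2.24097382e-01, 1.28770070e-03, 5.65077771e-01, 5.40386304e-03,
       4.69004655e-01, 8.44825117e-03, 2.86121775e-01, 1.57079633e+00]))
[[0.59298999 0.36004517]
 [0.41734586 0.39453534]
 [0.38845363 0.23434028]
 [0.56071777 0.20025381]] [0.48987681 0.29729365] [np.float64(0.16301771303653506), np.float64(0.1789984241903463), np.float64(0.16277966348521605), np.float64(0.17560415927677148)]
[np.float64(78.58186629988481), np.float64(79.77624266433007)]
[np.float64(78.89052591689503), np.float64(78.80728144236072)]
```

```bash
python3 - <<'E'
s=open("fk_fit.py").read()
a=s.index("def fk"); 
new='''
def fk(q,x,sg):
    q=np.atleast_2d(q); pts=[]; p=np.zeros((len(q),3)); r=R.identity(len(q))
    for i,a in enumerate("zyzyzyz"):
        p=p+r.apply(x[3*i:3*i+3]); pts.append(p); r=r*R.from_euler(a,sg[i]*q[:,i]+x[24+i])
    p=p+r.apply(x[21:24]); pts.append(p)
    return pts,r
if __name__=="__main__":
    import itertools
    best=None
    for sg in itertools.product([1,-1],repeat=4):
      for y0 in(0,3.14,1.57,-1.57):
        S=[sg[0],1,sg[1],1,sg[2],1,sg[3]]
        def res(x):
            p,r=fk(Q,x,S); return np.r_[(p[-1]-P).ravel(),.3*(RO.inv()*r).as_rotvec().ravel(),1e-4*x]
        x0=np.zeros(31); x0[[2,11,17,23]]=.22,.5,.45,.28; x0[30]=y0
        l=least_squares(res,x0,max_nfev=40)
        if best is None or l.cost<best[0]: best=(l.cost,S,l.x); Rs=l.fun
    print(best[0],best[1],best[2].round(4).tolist(),abs(Rs[:len(P)*3]).max(),abs(Rs[len(P)*3:len(P)*6]).max())
    np.savez("fk.npz",sg=best[1],x=best[2])
'''
open("fk_fit.py","w").write(s[:a]+new)
E
python3 fk_fit.py
```

```text
53 [0.47682236 1.16845854]
1.4010631802108049e-08 [-1, 1, -1, 1, -1, 1, -1] [0.0, 0.0, 0.1189, 0.0, -0.0132, 0.1189, 0.0, -0.0132, 0.2771, -0.0, -0.0077, 0.2771, -0.0, -0.0077, 0.2334, 0.0, -0.0002, 0.2334, 0.0, -0.0002, 0.1475, 0.0, 0.0, 0.1475, -0.0, -0.0, -0.0, 0.0, 0.0, -0.0, 1.5708] 2.202873654322257e-09 1.9185167454693894e-09
```

```bash
cat > pl.py <<'E'
import numpy as np
from scipy.spatial.transform import Rotation as R
from scipy.optimize import least_squares
d=np.load("fk.npz"); X=d["x"]; SG=d["sg"]
LO=np.array([-2.59,-.33,-1.39,.1,-1.04,.21,-2.66]);HI=np.array([2.59,1.99,1.29,2.45,4.18,1.99,2.66])
C=np.array([.490,.297,0]); YAW=np.radians(78.9)
U=np.array([np.cos(YAW),np.sin(YAW),0]);V=np.array([-U[1],U[0],0]);Z=np.array([0,0,1.])
box=lambda x,y,z:C+x*U+y*V+z*Z          # metres, junction frame -> world
def att(phi,sgn=1):
    """tool z = cos(phi) u - sin(phi) z, tool y = sgn*v"""
    z=np.cos(phi)*U-np.sin(phi)*Z; y=sgn*V
    return R.from_matrix(np.c_[np.cross(y,z),y,z])
rpy=lambda r:r.as_euler("xyz")
def fk(q):
    p=np.zeros(3); r=R.identity(); pts=[]
    for i,a in enumerate("zyzyzyz"):
        p=p+r.apply(X[3*i:3*i+3]); pts.append(p); r=r*R.from_euler(a,SG[i]*q[i]+X[24+i])
    return pts+[p+r.apply(X[21:24])],r
LAMP=np.vstack([np.linspace(a,b,25) for a,b in [((.39,.11,0),(.32,.10,.42)),((.32,.10,.42),(.43,-.48,.61))]])
def clear(q):
    """axis-to-axis clearance minus arm radius: upper arm, forearm, gripper"""
    p,r=fk(q); segs=[(p[1],p[3],.06),(p[3],p[5],.055),(p[5],p[7]-r.apply([0,0,.06]),.055),(p[7]-r.apply([0,0,.06]),p[7],.04)]
    out=[]
    for a,b,rad in segs:
        S=np.linspace(a,b,15); out.append(np.linalg.norm(S[:,None]-LAMP[None],axis=2).min()-rad)
    return np.array(out)
def solve(pos,rot,q0,wc=.3,marg=.06,n=1,seed=0):
    rng=np.random.default_rng(seed); best=None
    for k in range(n):
        s=q0 if k==0 else rng.uniform(LO,HI)
        def res(q):
            p,r=fk(q); return np.r_[(p[7]-pos)*20,(rot.inv()*r).as_rotvec()*8,wc*np.minimum(clear(q)-marg,0)*20,.01*(q-q0)]
        l=least_squares(res,np.clip(s,LO+.06,HI-.06),bounds=(LO+.05,HI-.05),max_nfev=80)
        if best is None or l.cost<best.cost: best=l
    q=best.x
    # exact pose, staying close
    l=least_squares(lambda x:np.r_[(fk(x)[0][7]-pos)*100,(rot.inv()*fk(x)[1]).as_rotvec()*50,1e-4*(x-q)],q,bounds=(LO+.02,HI-.02))
    return l.x,abs(fk(l.x)[0][7]-pos).max()
E
python3 - <<'E'
from pl import *
import pickle
from h import *
f=pickle.load(open("f0.pkl","rb"))
T=ray(f["top"],np.array([(508,325),(418,315)])/5+[214.6,164.6],[.085,.082])
print("tongue tip/root in box:",[( (t-C)@U,(t-C)@V) for t in T])
q0=np.array([-.5,.3,0,1.6,0,1.2,0])
for s in(1,-1):
  for name,pos,phi in [("tongue",box(-.088,0,.077),90),("tongue60",box(-.088,0,.077),60),("end",box(.055-.143*np.cos(1.92),0,.07+.143*np.sin(1.92)),90),("left",box(-.05,.055,.045),90),("right",box(-.05,-.055,.045),90)]:
    q,e=solve(pos,att(np.radians(phi),s),q0,n=6)
    print(s,name,q.round(2),e.round(4),clear(q).round(3))
E
```

```text
tongue tip/root in box: [(np.float64(-0.09901173551021801), np.float64(-0.0005159199811931799)), (np.float64(-0.06080106576582831), np.float64(0.002385868556554571))]
1 tongue [-0.05  0.5  -0.57  2.03  0.4   0.73  2.08] 0.0 [0.132 0.06  0.092 0.099]
1 tongue60 [ 0.5   0.61 -0.93  2.19  0.06  0.3   2.62] 0.0 [ 0.121 -0.027  0.049  0.082]
1 end [-0.32  0.52 -0.59  1.62  0.32  1.09  1.96] 0.0 [0.124 0.18  0.281 0.29 ]
1 left [-0.37  0.48 -0.33  2.1   0.27  0.6   2.06] 0.0 [0.14  0.06  0.105 0.116]
1 right [-0.02  0.65 -0.64  1.89  0.54  0.78  1.99] 0.0 [0.074 0.084 0.15  0.157]
-1 tongue [-0.64  0.43  0.17  2.06 -0.12  0.66 -0.58] 0.0 [0.166 0.071 0.092 0.099]
-1 tongue60 [-0.09  0.43 -0.18  2.22 -1.01  0.47  0.47] 0.0 [ 0.158 -0.004  0.049  0.082]
-1 end [-0.82  0.45  0.12  1.65 -0.06  1.04 -0.87] 0.0 [0.171 0.212 0.281 0.29 ]
-1 left [-0.78  0.47  0.18  2.12 -0.15  0.57 -0.67] 0.0 [0.166 0.082 0.105 0.116]
-1 right [-0.63  0.57  0.18  1.92 -0.16  0.67 -0.54] 0.0 [0.13  0.103 0.15  0.157]
```

```bash
cat > s1.py <<'E'
import sys
from pl import *
th=.05; G=lambda t:box(.055-.143*np.cos(t),.001,.07+.143*np.sin(t))
D=att(np.pi/2,-1)
qT,e1=solve(G(th)+[0,0,-.004],D,np.array([-.64,.43,.17,2.06,-.12,.66,-.58]))
qA,e2=solve(G(th)+[0,0,.10],D,qT)
W=[np.array([1.296,.469,-.049,1.532,.024,1.141,-.082]),np.array([1.296,-.28,0,1.4,0,1.9,-.08]),np.array([-.7,-.28,.1,1.4,-.1,1.9,-.6]),qA]
for a,b in zip(W[:-1],W[1:]):
    qs=np.linspace(a,b,30); c=np.array([clear(q) for q in qs]); tz=[fk(q)[0][7][2] for q in qs]
    print(c.min(0).round(3),round(min(tz),3),fk(b)[0][7].round(3),fk(b)[0][3].round(3))
print(qA.round(3),e1,e2,rpy(D))
if len(sys.argv)>1:
    from plant import robot; import cv2
    for q in W[1:]: robot.move_joints(q); print(robot.sense()["t"])
    robot.grip(.4,30); s=robot.sense(); print(s["t"],s["tcp_pos"],s["tcp_rot"],s["opening"],s["wrist_force"])
    f=robot.grab_frame("top"); cv2.imwrite("pics/a.png",cv2.resize(f["image"][120:320,180:400],None,fx=3,fy=3)[:,:,::-1])
E
python3 s1.py
```

```text
[0.286 0.252 0.256 0.282] 0.242 [ 0.042 -0.303  0.681] [-0.074  0.138  0.77 ]
[0.296 0.421 0.201 0.161] 0.681 [0.266 0.152 0.682] [-0.096 -0.125  0.77 ]
[0.204 0.108 0.105 0.112] 0.177 [0.472 0.211 0.177] [0.142 0.068 0.77 ]
[-0.663  0.284  0.194  1.986 -0.07   0.877 -0.625] 1.9567680809018384e-15 1.19598775327745e-13 [3.14159265 0.         1.37706478]
```

```bash
python3 s1.py go
```

```text
[0.286 0.252 0.256 0.282] 0.242 [ 0.042 -0.303  0.681] [-0.074  0.138  0.77 ]
[0.296 0.421 0.201 0.161] 0.681 [0.266 0.152 0.682] [-0.096 -0.125  0.77 ]
[0.204 0.108 0.105 0.112] 0.177 [0.472 0.211 0.177] [0.142 0.068 0.77 ]
[-0.663  0.284  0.194  1.986 -0.07   0.877 -0.625] 1.9567680809018384e-15 1.19598775327745e-13 [3.14159265 0.         1.37706478]
2.1667
4.2583
6.2333
6.7833 [0.47211666 0.21104031 0.1771918 ] [ 3.14153390e+00 -7.94040764e-05  1.37708612e+00] 0.3972526584544044 [-0.35920501  0.42086918  1.67173912]
```

View pics/a.png

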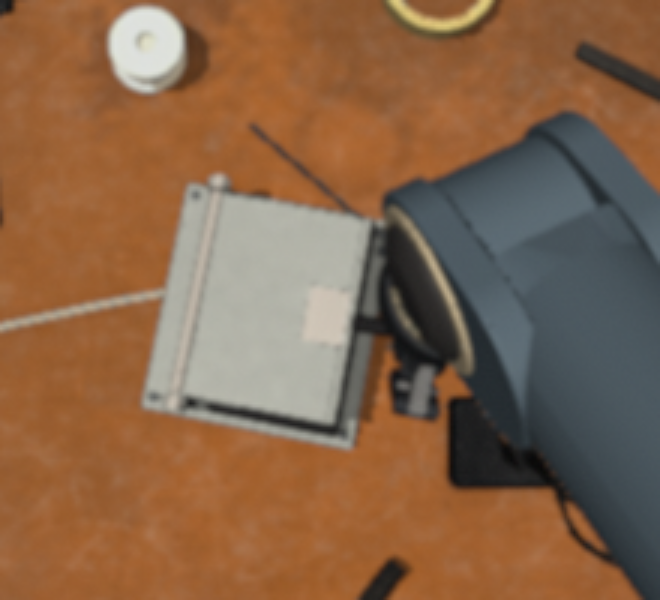

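Top view: the gripper is over the tongue, crop (390,330), fingers either side and clear of the lamp base. Next: descend, grip, and swing the panel.

```bash
cat > s2.py <<'E'
from pl import *
from plant import robot
import cv2
G=lambda t:box(.055-.143*np.cos(t),.001,.07+.143*np.sin(t))+[0,0,-.006]
hit=robot.move_straight(G(.05),vel=.06,contact_N=8); s=robot.sense()
print("hit",hit,s["tcp_pos"],s["wrist_force"])
if not hit:
    robot.grip(0.05,30); s=robot.sense(); print("grip",s["opening"],s["gripper_force"],s["t"])
    if s["opening"]>.09:
        for t in np.linspace(.05,1.93,15)[1:]:
            robot.move_straight(G(t),vel=.09); s=robot.sense()
            print(round(t,2),round(s["t"],2),(s["tcp_pos"]-G(t)).round(4),s["wrist_force"].round(1),round(s["opening"],3),clear(s["joint_pos"]).min().round(3))
for n in("top","side"):
    f=robot.grab_frame(n); r=(slice(120,320),slice(180,400)) if n=="top" else (slice(80,240),slice(180,360))
    cv2.imwrite(f"pics/b_{n}.png",cv2.resize(f["image"][r],None,fx=3,fy=3)[:,:,::-1])
E
python3 s2.py
```

```text
hit False [0.47232129 0.21112293 0.07145392] [-0.04112403 -0.03788365  0.01773793]
grip 0.1279395606385991 34.13376331329346 9.0667
0.18 9.43 [0.0004 0.0001 0.0004] [2.  0.7 0.7] 0.13 0.075
0.32 9.8 [0.0004 0.     0.0003] [3.3 0.1 0.3] 0.135 0.083
0.45 10.17 [ 0.0003 -0.0001  0.    ] [ 3.1 -1.3 -0.1] 0.135 0.093
0.59 10.53 [ 0.0003 -0.0002  0.    ] [ 4.3 -1.2  1. ] 0.134 0.105
0.72 10.9 [ 0.0003 -0.0004 -0.0001] [ 3.3 -2.5  0.6] 0.132 0.117
0.86 11.27 [ 0.0003 -0.0005 -0.0001] [ 4.  -2.6  1.3] 0.132 0.131
0.99 11.63 [ 0.0003 -0.0005 -0.0001] [ 4.3 -2.6  2. ] 0.131 0.144
1.12 12.0 [ 0.0003 -0.0006 -0.0002] [ 4.8 -1.9  1.2] 0.127 0.157
1.26 12.37 [ 0.0003 -0.0005 -0.0002] [ 5.  -2.5  1.3] 0.13 0.169
1.39 12.73 [ 0.0003 -0.0004 -0.0003] [ 4.5 -1.4  0.5] 0.134 0.18
1.53 13.1 [ 0.0003 -0.0003 -0.0003] [ 4.7 -1.2  1.7] 0.132 0.185
1.66 13.47 [ 0.0004 -0.0003 -0.0002] [ 4.8 -1.3  1.7] 0.13 0.181
1.8 13.83 [ 0.0005  0.0003 -0.0002] [ 5.  -1.5  0.8] 0.134 0.176
1.93 14.2 [ 0.0006  0.0008 -0.0002] [ 4.9 -1.2  1.6] 0.13 0.171
```

```bash
cat > s3.py <<'E'
from pl import *
from plant import robot
from h import *
robot.sleep(.3); robot.grip(.35)
p=robot.sense()["tcp_pos"]; robot.move_straight(p+[0,0,.06],vel=.12)
robot.move_straight(box(-.05,.055,.24),vel=.25); robot.grip(0.,30)
s=robot.sense(); print(s["t"],s["tcp_pos"],s["opening"],clear(s["joint_pos"]))
f=robot.grab_frame("side"); g=cloud(f)
m=(abs((g-C)@V)<.07)&(g[...,2]>.09)&(g[...,2]<.17)&(abs((g-C)@U-.08)<.05)
q=g[m]-C; a=np.polyfit(q[:,2],q@U,1); print("panel angle deg",90+np.degrees(np.arctan(a[0])),m.sum())
cv2.imwrite("pics/c_side.png",cv2.resize(f["image"][80:240,180:360],None,fx=2,fy=2)[:,:,::-1])
f=robot.grab_frame("top")
cv2.imwrite("pics/c_top.png",cv2.resize(f["image"][150:300,200:350],None,fx=4,fy=4,interpolation=cv2.INTER_CUBIC)[:,:,::-1])
for n,b in dict(bl=(-.05,.055,.05),bm=(-.05,0,.05),br=(-.05,-.055,.05),gm=(-.018,0,.058)).items(): print(n,((project(f,box(*b))[0]-[200,150])*4).round())
E
python3 s3.py
```

```text
16.7583 [0.42656344 0.25898416 0.23986435] 0.0018434742779088584 [0.22843763 0.15082347 0.12262981 0.1318714 ]
panel angle deg 105.38060682001122 1436
bl [350. 405.]
bm [369. 307.]
br [386. 211.]
gm [313. 295.]
```

View pics/c_top.png

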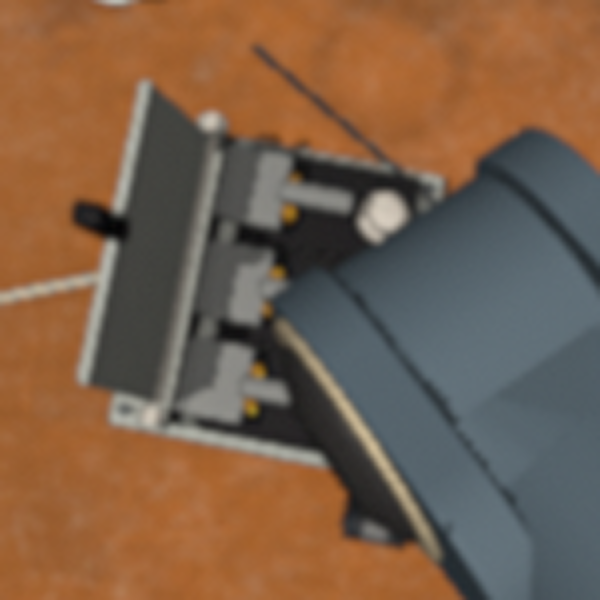

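View pics/c_side.png

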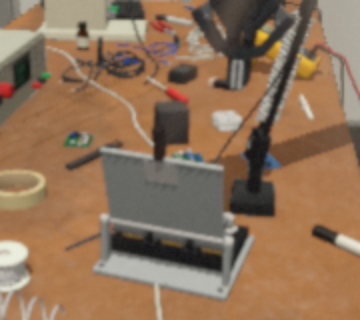

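The panel stands open, with its tongue at (95,215). The right bolt is at (384,213), where (386,211) was predicted, and the tabs show as expected, so the box pose is good. Now the taps.

```bash
cat > s4.py <<'E'
from pl import *
from plant import robot
for n,y in dict(left=.055,middle=0,right=-.055).items():
    robot.move_straight(box(-.05,y,.085),vel=.15)
    hit=robot.move_straight(box(-.05,y,.048),vel=.025,contact_N=6)
    s=robot.sense(); print(n,hit,s["tcp_pos"].round(4),s["wrist_force"].round(1),round(s["t"],2),clear(s["joint_pos"]).min().round(3))
    robot.sleep(.1); print(robot.sense()["wrist_force"].round(1),robot.sense()["tcp_pos"][2].round(4))
    robot.move_straight(box(-.05,y,.085),vel=.15)
E
python3 s4.py
```

```text
left True [0.4264 0.2585 0.061 ] [-0.3 -0.9  7.1] 19.0 0.082
[-1.  -1.4  6.7] 0.061
middle True [0.4803 0.2479 0.061 ] [-1.  -0.3  5.7] 20.89 0.09
[-1.6 -0.6  5.6] 0.061
right True [0.5343 0.2373 0.0551] [-0.3 -0.2  5.1] 22.93 0.104
[-1.2 -1.2  5.6] 0.0551
```

The right bolt sank 6 mm, so it is the loose one. Lifting the right cap.

```bash
cat > s5.py <<'E'
from pl import *
from plant import robot
import cv2
G=lambda t:box(.042-.060*np.cos(t),-.055,.05+.060*np.sin(t))+[0,0,-.004]
robot.move_straight(G(0)+[0,0,.06],vel=.12); robot.grip(.4,30)
hit=robot.move_straight(G(0),vel=.05,contact_N=6); s=robot.sense(); print(hit,s["tcp_pos"],s["wrist_force"])
if not hit:
    robot.grip(.05,30); s=robot.sense(); print(s["opening"],s["gripper_force"])
    if s["opening"]>.09:
        for t in np.linspace(0,1.15,9)[1:]:
            robot.move_straight(G(t),vel=.05); s=robot.sense()
            print(round(t,2),round(s["t"],2),(s["tcp_pos"]-G(t)).round(4),s["wrist_force"].round(1),round(s["opening"],3))
f=robot.grab_frame("side"); a=f["image"][80:240,180:360]
f=robot.grab_frame("top"); b=f["image"][130:290,190:370]
cv2.imwrite("pics/d.png",cv2.resize(np.hstack([a,b]),None,fx=2.2,fy=2.2,interpolation=cv2.INTER_CUBIC)[:,:,::-1])
E
python3 s5.py
```

```text
False [0.54078438 0.26887102 0.04638476] [0.58431773 0.28110784 0.0305978 ]
0.13616388946911104 34.052844643592834
0.14 26.27 [-0.0004  0.0004 -0.0001] [-1.9  1.8 -2.2] 0.131
0.29 26.59 [-0.0003  0.0006  0.0003] [-0.9  2.7 -2.5] 0.13
0.43 26.92 [-0.0003  0.0005  0.0004] [-3.3  3.  -3. ] 0.134
0.57 27.24 [-0.0003  0.0002  0.0002] [-3.8  3.7 -4.3] 0.133
0.72 27.57 [-0.0004 -0.0002  0.0002] [-3.5  2.  -3.8] 0.138
0.86 27.89 [-0.0003 -0.0003  0.0002] [-4.4  0.4 -3.4] 0.132
1.01 28.22 [-0.0003  0.0001  0.0005] [-6.8 -0.8 -2.2] 0.135
1.15 28.54 [-0.0002  0.0002  0.0005] [-5.5 -1.4 -2.3] 0.135
```

View pics/d.png

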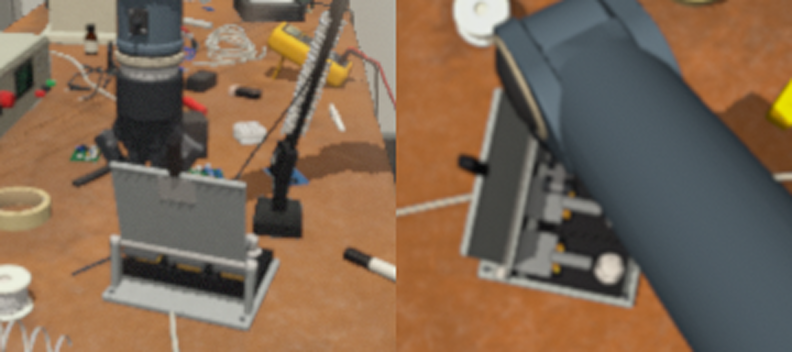

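The panel's tongue is at top-picture pixel (224,205), so it hasn't moved. The left and middle caps lie shut, tabs at (570,260) and (580,207), and the gripper still holds the right tab (opening 0.135). Handing in.

```bash
python3 -c "
from plant import robot
robot.sleep(.3);print(robot.close_job())"
```

```text
the job is handed in; nothing more can be done
None
```

The job is handed in (no verdict came back): the panel is folded back to about 110° (a rougher depth check read 105°), the bolts were tapped left to right with only the right one sinking, and the gripper is holding the right cap open at about 65°, with the other two caps shut.

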